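# Pack the second detergent bottle and fold the carton shut

### The job

Finish packing the two-bottle carton: stand the lying bottle up on the counter and let go of it, then take it again (the cap is handy from above) and set it down upright in the carton's empty pocket and let go. Then fold both short end flaps down flat, and only after them fold the wide top flap down over them so that the carton is fully shut. Do not drop or throw the bottle, and leave the cup, the jar and the soap dish where they are.

Things in the scene. Friction and masses are not known exactly. Their poses are not given: they have to be found in the camera images.
- carton: Plain brown cardboard carton, fixed to the counter: 118 (its x) by 188 (y) by 160 mm high, walls 4, floor 5. Origin: centre of its underside, z up, +x away from the robot within 0.35 rad. A divider 110 mm high along x makes two pockets 110 by 90 mm: the -y one already holds such a bottle (part of the carton), the +y one is empty. Open flaps on the top rim: wide one at +x, short ones at +y and -y.
- pocket (a point): Centre of the floor of the carton's empty pocket: 46 mm along +y of the carton's origin and 5 mm above the counter; axes as the carton's.
- bottle_center (a point): Centre of the loose white bottle, 145 mm long, about 0.35 kg: flat-sided body 105 long, 60 wide, 50 thick (last 10 mm narrower), then a round grey cap 36 across, 40 long (its middle 52.5 mm from the point). x points from base to cap, y across the width, z through the thickness. Starts lying, z up, cap to the robot's right (x turned -1.05 to -1.75 rad from world +x). Stands stably on its base, centre then 72.5 mm up.
- lid (a joint): Wide top flap: 0 = shut flat, 1.57 = upright, grows outwards to at most 2.3; starts at 1.75 to 2.15. 118 mm from hinge to free edge, 188 wide, 3 thick, light. Hinge along the carton's y at its x = +59 mm, 163 mm above the counter; shut, its upper face is at 166 mm. Slight friction (about 0.3 N at the edge): it stays where it is left.
- flap_left (a joint): Short end flap at the carton's +y side: 0 = folded flat inwards, 1.57 = upright, more = leaning out, at most 2.3; starts at 1.75 to 2.15. 70 mm from hinge to free edge, 106 wide, 3 thick. Hinge along the carton's x at y = +94 mm, 160 mm above the counter; folded, its upper face is at 163 mm. Slight friction: it stays where it is left.
- flap_right (a joint): The same for the short end flap on the carton's -y side, hinge at y = -94 mm.
- lid_edge (a point): Middle of the free edge of the wide top flap, 118 mm from its hinge.
- flap_left_edge (a point): Middle of the free edge of flap_left, 70 mm from its hinge.
- flap_right_edge (a point): Middle of the free edge of flap_right, 70 mm from its hinge.
- cup: Bystander: blue ceramic cup, 72 mm wide and 90 mm high; origin at the centre of its underside.
- jar: Bystander: glass jar with a wooden lid, 72 mm wide, 85 mm high; origin at the centre of its underside.
- soap_dish: Bystander: white soap dish 85 by 120 mm, about 27 mm high with its soap; origin at the centre of its underside.

How it is judged (in metres and radians):
On the way, in this order (a step that is already met when the one before it is completed fails the run):
1. the bottle stands upright on the counter, let go (angle between bottle_center's own x axis and vertical below 0.1 rad and contact force between the fingers and bottle below 0.05 N and linear speed of bottle below 0.03 m/s and height (world z) of bottle_center below 0.078 m and horizontal distance between bottle_center and carton above 0.1 m), for 0.2 s.
2. the bottle stands upright in the empty pocket, let go, with all flaps still open (angle between bottle_center's own x axis and vertical below 0.1 rad and x of bottle_center in the frame of carton between -0.055 and 0.055 m and y of bottle_center in the frame of carton between 0.005 and 0.09 m and z of bottle_center in the frame of carton between 0.07 and 0.085 m and contact force between the fingers and bottle below 0.05 N and linear speed of bottle below 0.03 m/s and value of joint each of lid, flap_left, flap_right above 1 rad), for 0.2 s.
3. both short end flaps are folded flat while the wide flap is still open (value of joint each of flap_left, flap_right below 0.12 rad and value of joint lid above 1 rad), for 0.2 s.
4. the wide top flap is folded flat over them (value of joint each of lid, flap_left, flap_right below 0.12 rad), for 0.2 s.
At the end, for the whole second after the job is handed in: The loose bottle stands upright (within 0.1 rad), at rest, on the floor of the pocket that was empty, and the wide top flap and both short end flaps are all folded flat (each within 0.12 rad of shut) (all of step 4 and angle between bottle_center's own x axis and vertical below 0.1 rad and x of bottle_center in the frame of carton between -0.055 and 0.055 m and y of bottle_center in the frame of carton between 0.005 and 0.09 m and z of bottle_center in the frame of carton between 0.07 and 0.085 m and linear speed of bottle below 0.03 m/s and velocity of joint each of lid, flap_left, flap_right below 0.1 rad/s); the robot touches nothing.
It fails at once if the bottle is dropped or thrown (faster than 1.3 m/s) (linear speed of bottle above 1.3 m/s).
It fails at once if the cup is moved by more than 30 mm or tipped (distance of cup from where it was at the start of the episode above 0.03 m or angle between cup's own z axis and vertical above 0.3 rad).
It fails at once if the jar is moved by more than 30 mm or tipped (distance of jar from where it was at the start of the episode above 0.03 m or angle between jar's own z axis and vertical above 0.3 rad).
It fails at once if the soap dish is moved by more than 30 mm or tipped (distance of soap_dish from where it was at the start of the episode above 0.03 m or angle between soap_dish's own z axis and vertical above 0.3 rad).
It also fails if it takes over 69 s, if anything falls off the work surface, if the arm or the gripper's body presses on something with over 40 N, if the wrist force passes 120 N, or if a joint passes its speed limit or range.

### The arm

A 6-joint arm with a two-finger parallel gripper is mounted at the origin on the work surface. World frame = base frame: x ahead of the robot, y to its left, z up, the work surface at z = 0. Lengths are in m, angles in degrees, forces in N, time in s.
With the tool pointing down it reaches from about 0.325 to 0.85 m from the base axis. Payload 15.5 kg.
Tool frame: the origin (TCP) lies midway between the tips of the shut fingers; the grasp point (between the pads) lies 19 mm behind it; z points along the fingers, y is the line along which they close (so a half turn about z gives the same grasp; the last joint's range is limited). The gripper opens to 91 mm and grips with 3 to 60 N. Pads are 32 mm wide; open, the fingers measure 118 mm over their backs; the gripper's body (76 mm by 178 mm) begins 60 mm behind the grasp point.
Start: joints at [-5.472, 28.281, 77.091, -0, 74.628, -5.472], TCP at [0.625, 0, 0.214] pointing down, gripper open.
Joint ranges: [-166.48, 166.48], [-47.26, 123.95], [12.59, 153.08], [-70.14, 250.14], [6.76, 159.57], [-176.63, 176.63]. Speed limits (degrees/s): [108.29, 108.29, 147.25, 172.46, 172.46, 172.46].

### API

Orientations are given as a 3x3 rotation matrix whose columns are the frame's x, y, z axes.
In Python, from bench import ctrl gives the robot as it stands. The module is installed in compiled form; this text tells all that it offers. Calls block until the motion is done:
- ctrl.goto(position, orientation): joint-space move of the TCP to a pose.
- ctrl.move_l(position, vel=0.15, ori=None, contact_N=None): straight line of the TCP; ori=None keeps the orientation; vel is the mean speed in m/s. With contact_N (N) it stops when the force on the tool has changed by that much, and returns True; else False.
- ctrl.movej(angles): joint-space move.
- ctrl.command_gripper(opening): opening from 0.0 (shut) to 1.0 (fully open); the grip force is fixed at half the most; returns when the fingers have stopped.
- ctrl.sleep(seconds).
- ctrl.ik(position, orientation): joint angles nearest the present ones, or None.
- ctrl.read_camera(name): name is "scene" or "side" or "wrist"; returns the picture (400x640x3 uint8, blue, green, red); there is no depth.
- ctrl.camera_params(name): a dict with "fx", "fy", "cx", "cy" (pixels), "pose" (4x4, takes a point from camera to world coordinates); the wrist camera has in their place "T_tool_cam" (4x4, takes a point from camera to tool coordinates, whose origin is the TCP and whose axes are the flange's). Camera axes: x right, y up, looking along -z (the intrinsics and any distortion apply to the point x, -y, -z); pixel columns grow to the right and rows downward; lengths in m; the calibration is good to about 2 mm. A picture is of the moment at which its call begins: read the wrist's pose just before it. camera_params takes no time and is no camera call.
A pose or a line that the arm cannot do raises ctrl.MotionError and nothing moves.
- ctrl.sign_off(): hands the job in; it is judged then, once.
Readings, each from a call of its own:
- ctrl.current_t(): time.
- ctrl.current_q(): joint angles.
- ctrl.current_dq(): joint speeds.
- ctrl.current_effort(): joint torques, N m.
- ctrl.current_tool_pos(): TCP position.
- ctrl.current_eef_rot(): TCP orientation.
- ctrl.current_contact_force(): force on the tool from outside, world axes, zero at the start.
- ctrl.current_wrist_torque(): the same for the moment, N m.
- ctrl.current_grip_width(): opening from 0.0 (shut) to 1.0 (fully open).
- ctrl.current_grasp_force(): force on a finger pad.
Only numpy, scipy, OpenCV 4.12 (cv2) and the standard library are available. Lean on these libraries where they do the work, as an engineer would, in place of code of your own. Each camera call takes 0.05 s, during which the arm holds its last target. There are 200 camera calls.

## Working session

There is one attempt and no reset: what is moved stays moved. The work goes in short steps, each a Python script; the robot and the scene stay as the last script left them, time stands still between calls to the robot, and variables do not carry over. Pictures are saved under pics/ and viewed, at most 12 in all, crops included, and the job is handed in when it is done.

```bash
mkdir -p pics
python3 - <<'E'
from bench import ctrl
import cv2,numpy as np
np.set_printoptions(precision=4,suppress=True)
for n in("scene","side","wrist"):
    p=ctrl.camera_params(n);print(n,p)
    cv2.imwrite(f"pics/{n}0.png",ctrl.read_camera(n))
print(ctrl.current_tool_pos(),ctrl.current_eef_rot())
E
```

```text
scene {'fx': 404.23203511218236, 'fy': 404.23203511218236, 'cx': 322.153820688742, 'cy': 196.10198372784947, 'pose': array([[ 0.8777, -0.4088,  0.25  ,  0.8268],
       [ 0.4791,  0.741 , -0.4705, -0.43  ],
       [ 0.0071,  0.5327,  0.8463,  0.8972],
       [ 0.    ,  0.    ,  0.    ,  1.    ]])}
side {'fx': 388.3926154424032, 'fy': 388.3926154424032, 'cx': 318.89394822944166, 'cy': 196.11445596525346, 'pose': array([[ 0.9921,  0.0988, -0.0767,  0.5196],
       [-0.1246,  0.7265, -0.6758, -0.554 ],
       [-0.0111,  0.68  ,  0.7331,  0.7268],
       [ 0.    ,  0.    ,  0.    ,  1.    ]])}
wrist {'fx': 283.75708101113656, 'fy': 283.75708101113656, 'cx': 320.54539428736877, 'cy': 201.26024793496552, 'T_tool_cam': array([[-0.0003,  0.9658,  0.2594,  0.0738],
       [ 1.    ,  0.0003, -0.0002, -0.0001],
       [-0.0003,  0.2594, -0.9658, -0.1698],
       [ 0.    ,  0.    ,  0.    ,  1.    ]])}
[0.6247 0.     0.2135] [[-0.      1.     -0.0009]
 [ 1.      0.      0.0001]
 [ 0.0001 -0.0009 -1.    ]]
```

View pics/scene0.png

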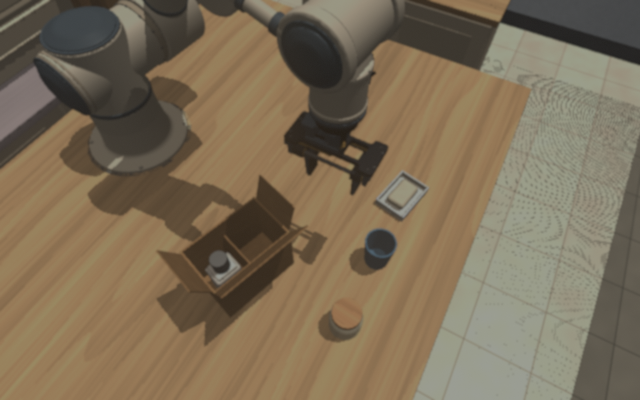

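View pics/side0.png

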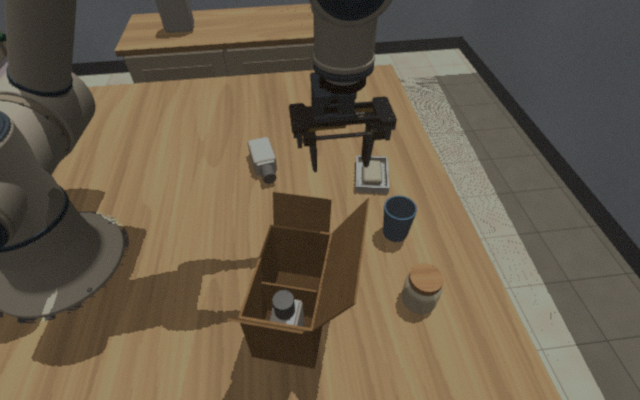

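The scene view shows the carton at about (240,250), with soap dish, cup and jar to its right. The side view shows the bottle at (262,158) with its cap at (269,173), and the carton with its wide flap leaning to the right. I'll enlarge both views for measuring.

Run:
```python
import cv2
a=cv2.imread("pics/side0.png")[125:365,235:455]; a=cv2.convertScaleAbs(cv2.resize(a,None,fx=2.5,fy=2.5,interpolation=cv2.INTER_CUBIC),alpha=1.6)
cv2.imwrite("pics/side0c.png",a)
a=cv2.imread("pics/scene0.png")[165:345,150:410]; a=cv2.convertScaleAbs(cv2.resize(a,None,fx=3,fy=3,interpolation=cv2.INTER_CUBIC),alpha=1.8)
cv2.imwrite("pics/scene0c.png",a)
```

```text
(no output)
```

View pics/side0c.png

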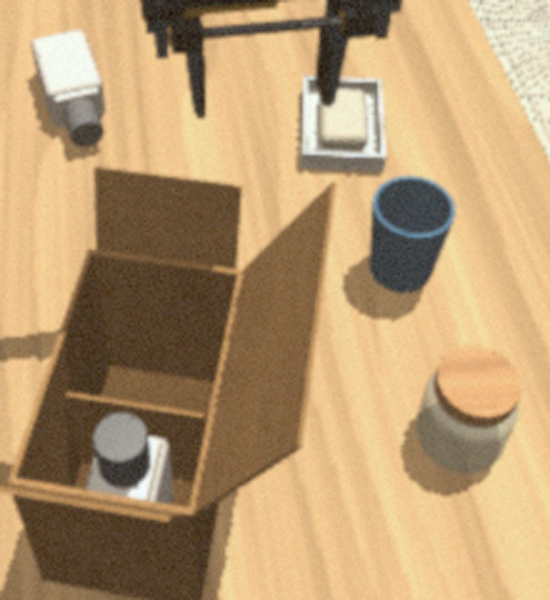

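View pics/scene0c.png

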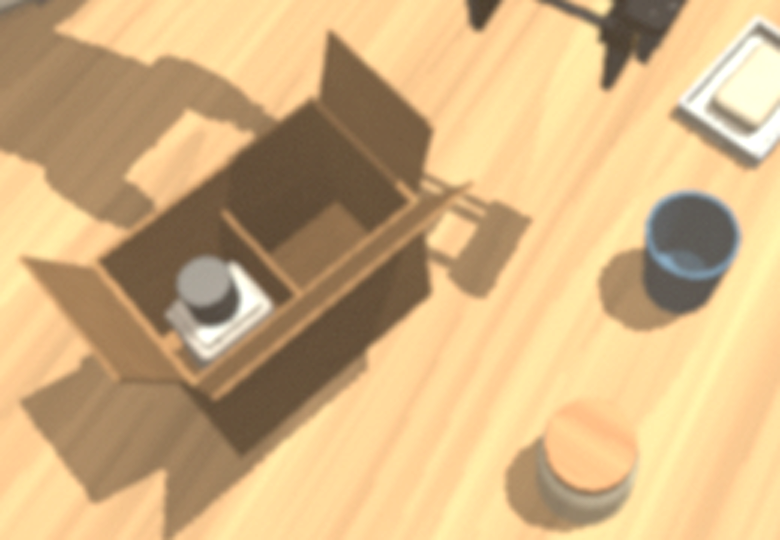

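The side crop shows the bottle's base edge at (35,40)-(88,33), its cap end at (86,132), and the carton rim corners at (90,251), (240,270), (13,483) and (192,512). I'll fit the poses from these corners and the flap edges in both views.

```bash
cat > h.py <<'E'
from bench import ctrl
import cv2,numpy as np
from scipy.optimize import least_squares
np.set_printoptions(precision=4,suppress=True)
def proj(n,P,T=None):
    p=ctrl.camera_params(n); T=p['pose'] if T is None else T
    c=(np.atleast_2d(P)-T[:3,3])@T[:3,:3]
    return np.c_[p['cx']+p['fx']*c[:,0]/-c[:,2],p['cy']+p['fy']*-c[:,1]/-c[:,2]]
def Rz(a): return np.array([[np.cos(a),-np.sin(a),0],[np.sin(a),np.cos(a),0],[0,0,1]])
def lid(y,t,r=.118): return [.059-r*np.cos(t),y,.163+r*np.sin(t)]
def fl(x,t,s,r=.07): return [x,s*(.094-r*np.cos(t)),.160+r*np.sin(t)]
E
python3 - <<'E'
from h import *
S=lambda u,v:(235+u/2.5,125+v/2.5); C=lambda u,v:(150+u/3,165+v/3)
def f(q):
    x,y,a,tl,tL,tR=q
    side=[([-.059,.094,.16],S(90,251)),([.059,.094,.16],S(240,270)),([-.059,-.094,.16],S(13,483)),([.059,-.094,.16],S(192,512)),
     (fl(-.053,tL,1),S(97,168)),(fl(.053,tL,1),S(241,187)),(lid(.094,tl),S(334,184)),(lid(-.094,tl),S(300,446))]
    sc=[([-.053,-.094,.16],C(100,262)),([-.053,.094,.16],C(313,100)),([.059,-.094,0],C(243,455)),([.059,.094,0],C(430,293)),
     (fl(-.053,tL,1),C(332,32)),(fl(.053,tL,1),C(433,130)),(fl(-.053,tR,-1),C(22,257)),(fl(.053,tR,-1),C(120,380)),
     (lid(.094,tl),C(470,184)),(lid(-.094,tl),C(215,397))]
    r=[]
    for n,L in(("side",side),("scene",sc)):
        P=np.array([p for p,_ in L])@Rz(a).T+[x,y,0]
        r.append(proj(n,P)-np.array([u for _,u in L]))
    return np.vstack(r).ravel()
s=least_squares(f,[.5,-.2,0,1.9,1.9,1.9],loss='soft_l1');print(s.x);print(f(s.x).reshape(-1,2).round(1).tolist())
def g(q):
    L=[([-.0725,-.03,.025],S(35,40)),([-.0725,.03,.025],S(88,33)),([.0225,-.03,.025],S(52,97)),([.0225,.03,.025],S(101,87)),([.0725,0,0],S(86,132))]
    P=np.array([p for p,_ in L])@Rz(q[2]).T+[q[0],q[1],.025]
    return (proj("side",P)-np.array([u for _,u in L])).ravel()
b=least_squares(g,[.45,.1,-1.4]);print(b.x,g(b.x).round(1))
for n,u,z in(("cup",S(413,212),.09),("jar",S(478,382),.085),("dish",S(343,125),.013)):
    print(n,least_squares(lambda q:(proj("side",[q[0],q[1],z])-u).ravel(),[.6,0]).x)
E
```

```text
[ 0.5086 -0.1985 -0.3079  2.0747  1.8725  2.0327]
[[-0.2, -1.0], [2.2, 0.2], [-1.6, 0.0], [1.8, 1.6], [-0.5, 0.1], [0.9, 0.1], [0.7, -0.9], [0.3, 0.4], [-2.2, 1.2], [1.5, -0.5], [-0.5, 0.8], [1.0, -0.1], [-1.1, -1.3], [0.0, -1.3], [-0.8, -0.5], [-0.3, -0.4], [1.5, -1.4], [-0.4, -0.4]]
[ 0.4651  0.2347 -1.4283] [-0.3 -0.4  0.  -1.4 -1.8 -0.7  1.4 -1.   0.6  3. ]
cup [ 0.7552 -0.0307]
jar [ 0.7605 -0.1974]
dish [0.7429 0.1603]
```

```bash
cat >> h.py <<'E'
A=np.deg2rad(30)
def Ry(a): return np.array([[np.cos(a),0,np.sin(a)],[0,1,0],[-np.sin(a),0,np.cos(a)]])
def grasp(bp,BR,gx,gz,sgn,a=A):
    """TCP pose gripping bottle (centre bp, rot BR) at bottle-local (gx,0,gz)"""
    z=-np.cos(a)*BR[:,2]-np.sin(a)*BR[:,0]; y=sgn*BR[:,1]
    R=np.c_[np.cross(y,z),y,z]
    return bp+BR@[gx,0,gz]+.019*z,R
E
python3 - <<'E'
from h import *
B0=np.array([.4651,.2347,.025]);yaw=-1.4283
print(ctrl.current_t())
for s in(1,-1):
  p,R=grasp(B0,Rz(yaw),0,.006,s)
  print(s,p,ctrl.ik(p,R),ctrl.ik(p-.1*R[:,2],R))
  for xy in((.45,.2),(.45,.1),(.55,.2)):
    for psi in(-1.2,-.8,-.4,0,.4,.8):
      BR=Rz(yaw+psi)@Ry(-np.pi/2)
      p,R=grasp(np.array([*xy,.0735]),BR,0,.006,s)
      q=ctrl.ik(p,R);print(s,xy,psi,q, ctrl.ik(p+[0,0,.08],R) is not None)
E
```

```text
0.15
1 [0.4638 0.2441 0.0145] [  1.1659  40.6882 107.708   44.4598  45.117  -42.7697] [ -4.58    31.4801 104.7051  35.6806  56.7329 -36.1355]
1 (0.45, 0.2) -1.2 [ 21.6569  61.0669  61.2183  -7.5532 117.2826  82.6277] True
1 (0.45, 0.2) -0.8 [ 30.0497  59.7283  65.2847 -20.69   111.6828  70.48  ] True
1 (0.45, 0.2) -0.4 [ 37.9579  56.9716  74.1332 -32.3061 100.9793  62.2894] True
1 (0.45, 0.2) 0 [ 44.9727  53.5883  86.5097 -43.9693  87.0922  59.0522] True
1 (0.45, 0.2) 0.4 [ 50.3476  50.6536 101.263  -59.1936  72.1443  62.1678] True
1 (0.45, 0.2) 0.8 None False
1 (0.45, 0.1) -1.2 [ 14.5334  58.752   68.3351 -13.8233 111.48    77.286 ] True
1 (0.45, 0.1) -0.8 [ 23.0883  56.8733  74.4639 -25.8134 103.7182  67.8196] True
1 (0.45, 0.1) -0.4 [ 31.0137  54.0646  84.6056 -37.1907  91.9671  62.5521] True
1 (0.45, 0.1) 0 [ 37.7983  51.2182  97.6992 -50.3036  78.0453  62.6971] True
1 (0.45, 0.1) 0.4 [ 42.4042  49.7258 112.8967 -69.8505  64.7606  71.1094] True
1 (0.45, 0.1) 0.8 None False
1 (0.55, 0.2) -1.2 [ 19.2445  67.9514  41.6997 -11.4067 129.3932  77.5806] True
1 (0.55, 0.2) -0.8 [ 26.6679
[... 1131 characters left out ...]
056  -37.1907   91.9671 -117.4479] True
-1 (0.45, 0.1) 0 [  37.7983   51.2182   97.6992  -50.3036   78.0453 -117.3029] True
-1 (0.45, 0.1) 0.4 [  42.4042   49.7258  112.8967  -69.8505   64.7606 -108.8906] True
-1 (0.45, 0.1) 0.8 None False
-1 (0.55, 0.2) -1.2 [  19.2445   67.9514   41.6997  -11.4067  129.3932 -102.4194] True
-1 (0.55, 0.2) -0.8 [  26.6679   65.547    48.3124  -25.8791  120.7744 -117.4468] True
-1 (0.55, 0.2) -0.4 [  33.5004   61.3752   60.2983  -37.0144  106.7004 -126.2712] True
-1 (0.55, 0.2) 0 [  39.2413   56.5838   75.4457  -47.8792   89.8452 -129.5085] True
-1 (0.55, 0.2) 0.4 [  43.0166   52.2866   92.181   -62.7542   72.373  -126.6278] True
-1 (0.55, 0.2) 0.8 None False
```

Run:
```python
from h import *
B0=np.array([.4651,.2347,.025]);yaw=-1.4283
p,R=grasp(B0,Rz(yaw),0,.006,1)
ctrl.goto(p-.12*R[:,2],R)
p=ctrl.current_tool_pos();R=ctrl.current_eef_rot()
T=np.eye(4);T[:3,:3]=R;T[:3,3]=p
T=T@ctrl.camera_params("wrist")["T_tool_cam"]
im=ctrl.read_camera("wrist");cv2.imwrite("pics/w1.png",cv2.convertScaleAbs(im,alpha=1.5));np.save("T1.npy",T)
L=np.array([[-.0725,-.03,.025],[-.0725,.03,.025],[.0225,-.03,.025],[.0225,.03,.025],[.0725,0,0]])
print(proj("wrist",L@Rz(yaw).T+B0,T),p,ctrl.current_t())
```

```text
[[288.8543 125.4504]
 [349.4474 125.4838]
 [285.8755 219.7952]
 [352.2336 219.7939]
 [319.098  277.0007]] [0.4735 0.1843 0.1188] 1.1917
```

View pics/w1.png

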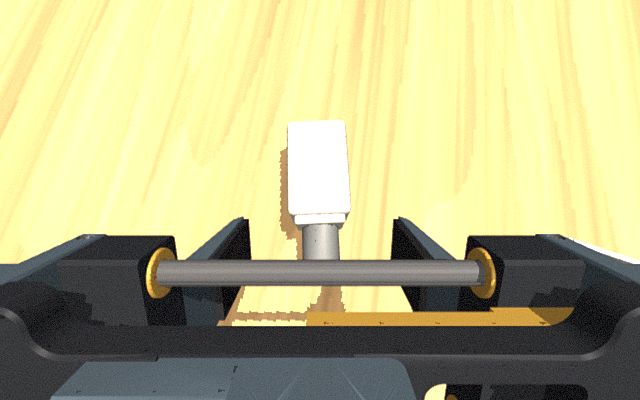

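The bottle's top-face corners are at (289,122), (346,122), (291,214) and (349,213), so the estimate needs only a small correction. Next I grasp it, stand it up and release.

Run:
```python
from h import *
T=np.load("T1.npy")
L=np.array([[-.0725,-.03,.025],[-.0725,.03,.025],[.0225,-.03,.025],[.0225,.03,.025]])
U=np.array([[289,122],[346,122],[291,214],[349,213]])
b=least_squares(lambda q:(proj("wrist",L@Rz(q[2]).T+[q[0],q[1],.025],T)-U).ravel(),[.465,.235,-1.43])
print(b.x,b.fun.round(1))
B=np.array([b.x[0],b.x[1],.025]);yaw=b.x[2]
p,R=grasp(B,Rz(yaw),0,.006,1)
ctrl.move_l(p-.1*R[:,2],vel=.15,ori=R)
print(ctrl.move_l(p,vel=.12,contact_N=8),ctrl.current_tool_pos()-p)
ctrl.command_gripper(0.3)
print(ctrl.current_grip_width(),ctrl.current_grasp_force())
p0=ctrl.current_tool_pos(); 
ctrl.move_l(p0+[0,0,.11],vel=.15)
S=np.array([.5,.18,.0725])
p2,R2=grasp(S,Rz(yaw)@Ry(-np.pi/2),0,.006,1)
dz=p0[2]-p[2]   # grip sits dz higher on the bottle (local z) 
ctrl.goto(p2+[0,0,.08],R2)
cv2.imwrite("pics/s2.png",ctrl.read_camera("side"))
print(ctrl.current_grip_width(),ctrl.current_grasp_force(),ctrl.current_t(),ctrl.current_contact_force())
np.save("stand.npy",np.r_[p2,yaw]);np.save("R2.npy",R2)
```

```text
[ 0.4646  0.2398 -1.4055] [-1.5 -0.5  1.8 -1.7 -4.2  1.   3.8  0.5]
False [ 0.0004 -0.0002  0.0005]
0.6566466998498696 29.91239368915558
0.6594002389867679 29.88207221031189 5.3417 [ 0.4069  0.2924 -3.1988]
```

View pics/s2.png

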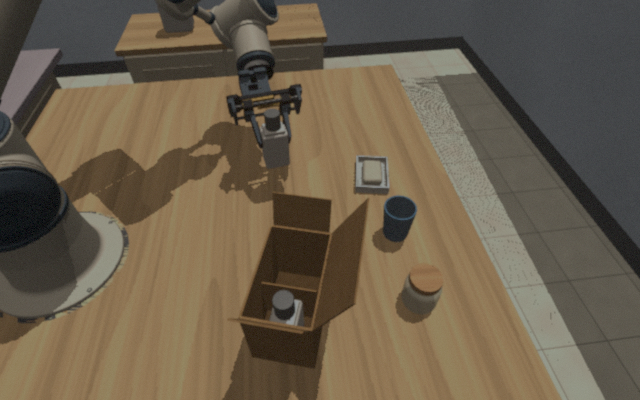

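The bottle hangs upright with its cap at about (273,120). Next I lower it to contact and release.

Run:
```python
from h import *
p2=np.load("stand.npy")[:3];R2=np.load("R2.npy")
c=ctrl.move_l(p2+[0,0,.012],vel=.12)
c=ctrl.move_l(p2-[0,0,.008],vel=.02,contact_N=3)
q=ctrl.current_tool_pos();print(c,q-p2,ctrl.current_contact_force())
ctrl.command_gripper(1.0); ctrl.sleep(.1)
ctrl.move_l(q-.13*R2[:,2],vel=.12)
a=ctrl.read_camera("side");b=ctrl.read_camera("scene")
print(proj("side",[.5,.18,.145]),proj("scene",[.5,.18,.145]),ctrl.current_t())
E=lambda im,u,v:cv2.convertScaleAbs(cv2.resize(im[v:v+100,u:u+65],None,fx=6,fy=6,interpolation=cv2.INTER_CUBIC),alpha=1.6)
u,v=proj("side",[.5,.18,.1])[0].astype(int)-[32,50];s,t=proj("scene",[.5,.18,.1])[0].astype(int)-[32,50]
s=max(s,0);t=max(t,0);print(u,v,s,t)
cv2.imwrite("pics/st3.png",np.hstack([E(a,u,v),E(b,s,t)]))
```

```text
True [-0.0005 -0.0002  0.0033] [-2.6689  0.6606  2.167 ]
[[274.8411 138.8867]] [[322.1926 121.734 ]] 8.7
244 103 290 83
```

View pics/st3.png

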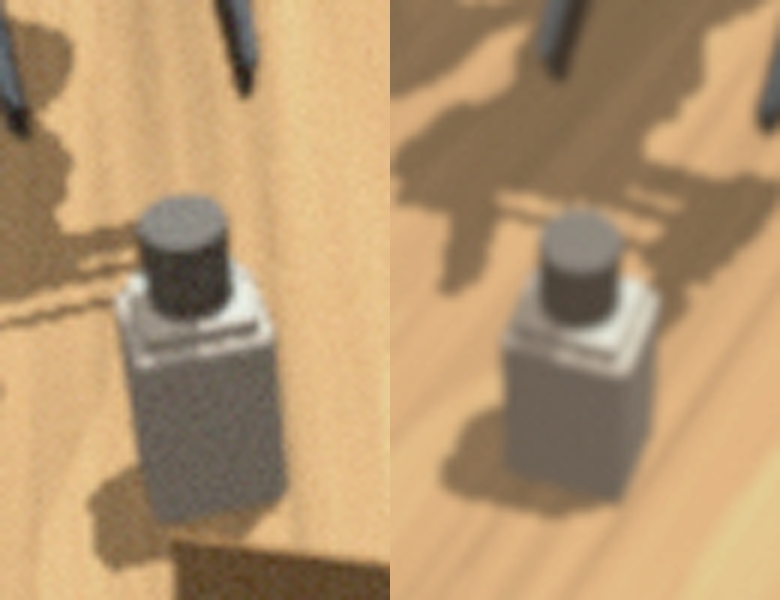

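Cap top centres are at (274.5,140.2) in the side view and (321.8,123.3) in the scene view, so the bottle stands cleanly. Next I pick it up by the cap and place it in the pocket.

```bash
cat >> h.py <<'E'
CP=np.array([.5086,-.1985,0]);CY=-.3079
def down(a):
    """tool-down orientation closing along world angle a, the variant with the smaller wrist turn"""
    y=np.array([np.cos(a),np.sin(a),0]);z=np.array([0,0,-1.]);return np.c_[np.cross(y,z),y,z]
def W(x,y,z): return CP+Rz(CY)@np.array([x,y,z])
E
python3 - <<'E'
from h import *
s=least_squares(lambda q:np.r_[(proj("side",[*q,.145])-[274.5,140.2]).ravel(),(proj("scene",[*q,.145])-[321.8,123.3]).ravel()],[.5,.18])
print(s.x,s.fun); c=s.x
a=np.load("stand.npy")[3]+np.pi/2
p=ctrl.current_tool_pos();ctrl.move_l([p[0],p[1],.27],vel=.2)
top=np.array([*c,.114])
k=min((0,np.pi),key=lambda k:sum(abs(ctrl.ik(P,down(b+k))[5]) for P,b in((top,a),(W(-.008,.046,.37),CY))))
R=down(a+k);RP=down(CY+k)
ctrl.goto(top+[0,0,.1],R);ctrl.move_l(top,vel=.12,contact_N=8)
print(ctrl.current_tool_pos()-top,ctrl.current_t())
ctrl.command_gripper(0.1);print(ctrl.current_grip_width(),ctrl.current_grasp_force())
ctrl.move_l([*c,.375],vel=.2)
ctrl.goto(W(-.008,.046,.375),RP)
ctrl.move_l(W(-.008,.046,.26),vel=.2)
cv2.imwrite("pics/s4.png",cv2.resize(ctrl.read_camera("side")[80:330,180:430],None,fx=2.3,fy=2.3))
print(ctrl.current_q(),ctrl.current_t(),ctrl.current_contact_force())
np.save("RP.npy",RP)
E
```

```text
[0.5001 0.1753] [ 0.4913 -0.0721 -0.4684 -0.3081]
[0.0004 0.0003 0.0005] 11.5
0.3888510967812432 29.999225735664368
[-22.8016  18.5438  85.6203   0.0009  75.7096  -5.2003] 15.8667 [ 0.2305  0.4986 -3.1848]
```

View pics/s4.png

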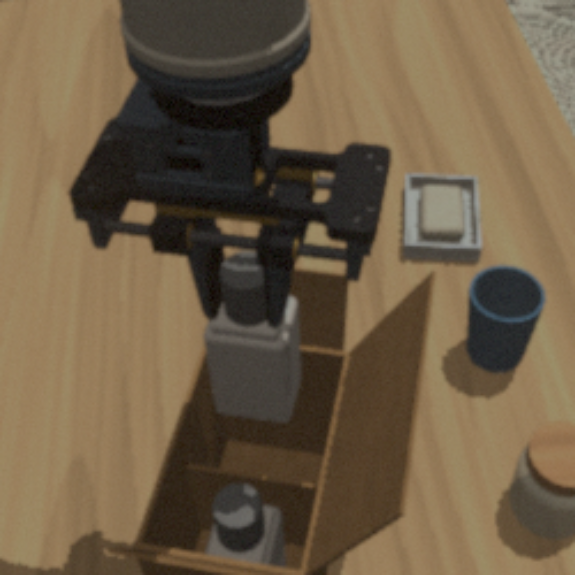

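The bottle hangs upright over the empty pocket, clear of the flaps. I lower it and release.

Run:
```python
from h import *
c=ctrl.move_l(W(-.008,.046,.15),vel=.12,contact_N=10);print(c,ctrl.current_tool_pos())
if not c:
    c=ctrl.move_l(W(-.008,.046,.128),vel=.08,contact_N=8)
    c=ctrl.move_l(W(-.008,.046,.112),vel=.02,contact_N=4);q=ctrl.current_tool_pos();print(c,q,ctrl.current_contact_force())
    if c and q[2]<.124:
        ctrl.command_gripper(.58);ctrl.sleep(.2);print(ctrl.current_grip_width(),ctrl.current_grasp_force())
        ctrl.move_l(W(-.008,.046,.27),vel=.15)
        cv2.imwrite("pics/s5.png",cv2.convertScaleAbs(np.hstack([cv2.resize(ctrl.read_camera("side")[170:380,200:400],None,fx=2,fy=2),cv2.resize(ctrl.read_camera("scene")[165:375,145:345],None,fx=2,fy=2)]),alpha=1.5))
print(ctrl.current_t())
```

```text
False [ 0.5154 -0.1525  0.1507]
True [ 0.5149 -0.1523  0.1186] [-0.858  -0.135   5.9289]
0.5813761370669459 0.0
19.825
```

View pics/s5.png

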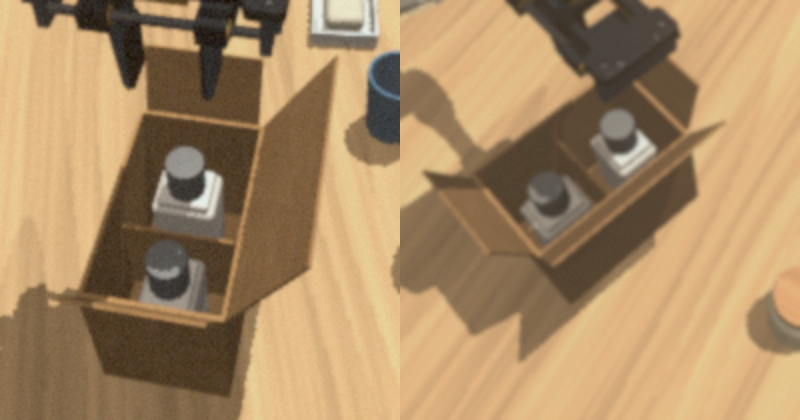

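Both bottles stand upright in their pockets and all flaps are open. Next I fold the two end flaps.

Run:
```python
from h import *
RP=np.load("RP.npy")
def shut(s):
    X=-.015
    ctrl.goto(W(X,s*.16,.30),RP)
    print(ctrl.move_l(W(X,s*.16,.187),vel=.2,contact_N=8))
    for y,z in((.100,.187),(.075,.175),(.057,.168)): print(ctrl.move_l(W(X,s*y,z),vel=.12,contact_N=15))
    print(ctrl.move_l(W(X,s*.052,.1600),vel=.03,contact_N=5),ctrl.current_tool_pos()[2])
    ctrl.move_l(W(X,s*.052,.27),vel=.2)
ctrl.move_l(W(-.008,.046,.30),vel=.2);ctrl.command_gripper(0)
shut(1);shut(-1)
ctrl.move_l(W(-.10,-.02,.32),vel=.25)
cv2.imwrite("pics/s6.png",cv2.convertScaleAbs(np.hstack([cv2.resize(ctrl.read_camera("side")[170:380,200:400],None,fx=2,fy=2),cv2.resize(ctrl.read_camera("scene")[165:375,145:345],None,fx=2,fy=2)]),alpha=1.5))
print(ctrl.current_t())
```

```text
False
False
False
False
True 0.16302963510469815
False
False
False
False
True 0.1630343450753797
29.15
```

View pics/s6.png

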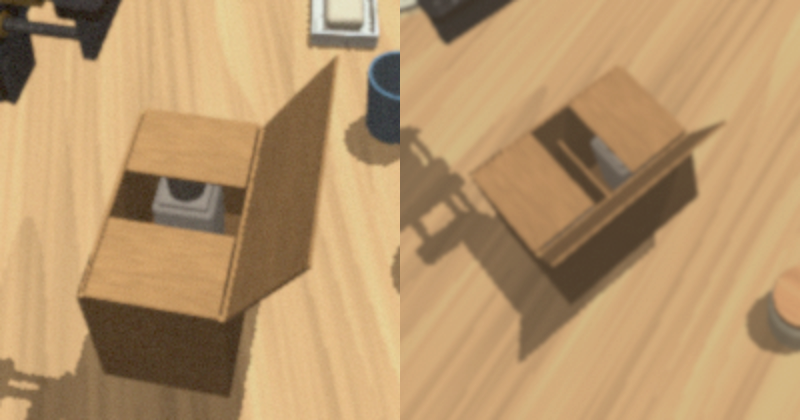

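Both end flaps lie flat and the wide flap is still open. Next is the wide flap.

Run:
```python
from h import *
RP=np.load("RP.npy")
ctrl.goto(W(.0,0,.33),RP);ctrl.move_l(W(.168,0,.33),vel=.2)
print(ctrl.move_l(W(.168,0,.215),vel=.2,contact_N=8))
for x,z in((.062,.215),(.03,.205),(-.005,.187),(-.027,.172)): print(ctrl.move_l(W(x,0,z),vel=.12,contact_N=15))
print(ctrl.move_l(W(-.032,0,.163),vel=.03,contact_N=5),ctrl.current_tool_pos()[2])
ctrl.move_l(W(-.032,0,.30),vel=.2);ctrl.move_l(W(-.1,.15,.35),vel=.25)
cv2.imwrite("pics/s7.png",cv2.convertScaleAbs(np.hstack([cv2.resize(ctrl.read_camera("side")[170:380,200:400],None,fx=2,fy=2),cv2.resize(ctrl.read_camera("scene")[165:375,145:345],None,fx=2,fy=2)]),alpha=1.5))
print(ctrl.current_t())
```

```text
False
False
False
False
False
True 0.16584710163573063
35.7667
```

View pics/s7.png

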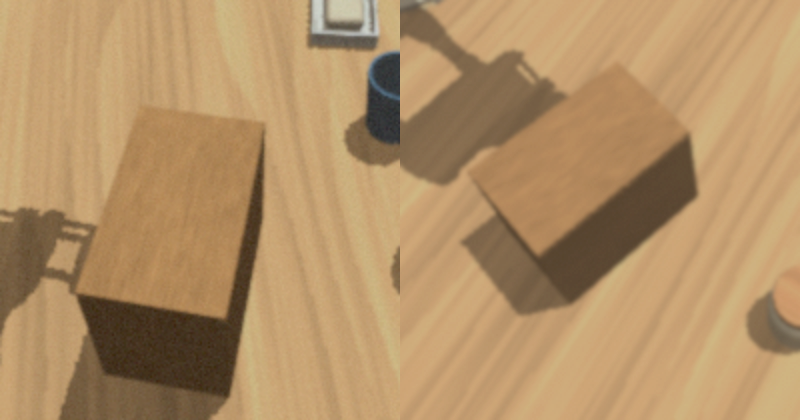

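The carton is fully shut and the arm is clear of it, so I hand in.

```bash
python3 -c "
from bench import ctrl
print(ctrl.sign_off())"
```

```text
the job is handed in; nothing more can be done
None
```

The bottle was stood up on the counter, let go, picked up by its cap and set upright in the empty pocket; then both end flaps and the wide flap were folded flat, and the job was handed in at about 36 s, though sign-off returned no verdict.

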